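# Dry clay finial onto the banding wheel

## Robot

A 6-joint arm with a two-finger parallel gripper is mounted at the origin on the work surface. World frame = base frame: x ahead of the robot, y to its left, z up, the work surface at z = 0. Lengths are in m, angles in degrees, forces in N, time in s.
With the tool pointing down it reaches from about 0.35 to 0.875 m from the base axis. Payload 4.2 kg.
Tool frame: the origin (TCP) lies midway between the tips of the shut fingers; the grasp point (between the pads) lies 19 mm behind it; z points along the fingers, y is the line along which they close (so a half turn about z gives the same grasp; the last joint's range is limited). The gripper opens to 87 mm and grips with 3 to 60 N. Pads are 19 mm wide; open, the fingers measure 117 mm over their backs; the gripper's body (75 mm by 190 mm) begins 51 mm behind the grasp point.
Start: joints at [78.3, 22.042, 0.453, 0, -68.411, -14.817], TCP at [0.279, 0.559, 0.223] pointing down, gripper open.
Joint ranges: [-179.83, 179.83], [-69.29, 118.12], [-61.27, 80.66], [-181.25, 117.63], [-171.15, -9.14], [-177.46, 177.46]. Speed limits (degrees/s): [159.86, 159.86, 180, 180, 180, 180].

## Interface

Orientations are given as [roll, pitch, yaw] about the fixed x, y, z axes, in that order (R = Rz(yaw) Ry(pitch) Rx(roll)).
In Python, from workcell import env gives the robot as it stands. The module is installed in compiled form; this text tells all that it offers. Calls block until the motion is done:
- env.goto(position, orientation): joint-space move of the TCP to a pose.
- env.move_straight(position, rotation=None, rate=0.15, force_limit=None): straight line of the TCP; rotation=None keeps the orientation; rate is the mean speed in m/s. With force_limit (N) it stops when the force on the tool has changed by that much, and returns True; else False.
- env.set_joints(angles): joint-space move.
- env.gripper_to(opening, grasp_force=None): opening from 0.0 (shut) to 1.0 (fully open); grasp_force is the grip in N (None keeps the last); returns when the fingers have stopped.
- env.dwell(seconds).
- env.inverse_kinematics(position, orientation): joint angles nearest the present ones, or None.
- env.read_state(): the state.
- env.grab_frame(name): name is "side" or "top" or "wrist"; returns a dict with "image" (420x560x3 uint8, blue, green, red), "fx", "fy", "cx", "cy" (pixels), "D" ([k1, k2, p1, p2, k3] as OpenCV has them; the pictures are not rectified), "position" and "orientation" of the camera in the world. Camera axes: x right, y up, looking along -z (the intrinsics and any distortion apply to the point x, -y, -z); pixel columns grow to the right and rows downward; lengths in m; the calibration is good to about 2 mm. A picture is of the moment at which its call begins. There is no depth.
A pose or a line that the arm cannot do raises env.Unreachable and nothing moves.
- env.close_job(): hands the job in; it is judged then, once.
Trained networks look in a picture, given as the dict that the camera call returned (one of the last four; its "shot" number tells which), for a name from the list of things; names that differ only in an ending like _2 or _b are one class to them, and where a whole thing is asked for, a point or a joint stands for the part that bears it (a point fixed in the world has none). Each returns a list of dicts, best first, with "score" (0 to 1); they miss things now and then, are a little off and sometimes report something else, mostly with a low value. They report only what shows in the picture. A call takes as long as a camera call. They do not tell look-alikes from the thing itself.
- env.search_frame(picture, thing): "xyz" ([x, y, z] in m, in world coordinates, good to about 4 mm: the middle of the surface that is visible of it).
- env.trace(picture, thing): "mask" (420x560 bool, what is visible of it).
The state is a dict: "clock": time; "joint_positions": joint angles; "qvel": joint speeds; "joint_torque": joint torques, N m; "position": TCP position; "tool_rot": TCP orientation; "force": force on the tool from outside, world axes, zero at the start; "wrist_torque": the same for the moment, N m; "opening": opening from 0.0 (shut) to 1.0 (fully open); "finger_force": force on a finger pad.
Only numpy, scipy, OpenCV 4.12 (cv2) and the standard library are available. Lean on these libraries where they do the work, as an engineer would, in place of code of your own. Each camera call takes 0.05 s, during which the arm holds its last target. There are 200 camera calls.

## Task

Pick up the unfired clay finial (the piece with the onion-shaped knob on a square plinth) from the drying board and set it upright on the middle of the banding wheel, ready for carving. The clay is bone dry and breaks easily: grip it lightly (your two fingers together must never press on it with more than 110 N, that is 55 N a finger) and set it down softly, without dropping or knocking it. Leave the round rosette and the flat plaque where they lie.

Things in the scene. Friction and masses are not known exactly. Their poses are not given: they have to be found in the camera images.
- finial_center (a point): Loose dry-clay finial, 0.2 kg, upright on the drying board (flat dark wood, 290 mm square, 18 mm thick). Square plinth 46 x 46 mm, 34 mm tall, flat sides (grip these); on it an onion-shaped knob 36 mm across; 64 mm tall in all. Point: on its axis, 32 mm above its underside; x, y square to the plinth sides, z up. Breaks at over 110 N from both fingers together, 80 N against the wheel, or a 10 mm fall.
- wheel_center (a point): Banding wheel (low turntable, locked and fixed): flat round wooden head 180 mm across with turned rings around its middle, on a dark steel foot. Point: middle of the head's top face, 60 mm above the table; z up. The finial goes here.
- rosette_center (a point): Loose bystander on the drying board: round clay rosette, same clay, 90 mm across, 24 mm tall, with a ring of petals. Point: its centre, 12 mm above its underside; z up.
- plaque_center (a point): Loose bystander on the drying board: flat clay plaque, same clay, 96 x 60 mm, 22 mm tall with its wave relief. Point: its middle, 9 mm above its underside; x along its length, z up. (Elsewhere: a grey tool jar 75 mm wide with sticks up to 200 mm tall stands 0.82 m straight ahead of the robot.)
Things that resemble listed ones, but are neither listed nor needed, are in the scene too. Leave any red or yellow look-alike of the part that bears finial_center alone.

How it is judged:
By the outcome, as a careful person would: the job done as asked, in the order asked, and still so for the second after the job is handed in, with the robot touching nothing.
It also fails if it takes over 45 s, if anything falls off the work surface, if the arm or the gripper's body presses on something with over 40 N, if the wrist force passes 120 N, or if a joint passes its speed limit or range.

## Working session

There is one attempt and no reset: what is moved stays moved. The work goes in short steps, each a Python script; the robot and the scene stay as the last script left them, time stands still between calls to the robot, and variables do not carry over. Pictures are saved under pics/ and viewed, at most 10 in all, crops included, and the job is handed in when it is done.

```bash
mkdir -p pics
python3 - <<'E'
from workcell import env
import cv2,numpy as np
ims=[]
for n in("top","side"):
    f=env.grab_frame(n); cv2.imwrite(f"pics/{n}0.png",f["image"])
    print(n,np.round(f["position"],3),f["orientation"],f["fx"],f["D"])
    for t in("finial_center","wheel_center","rosette_center","plaque_center"):
        for r in env.search_frame(f,t)[:4]: print(t,np.round(r["xyz"],3),round(r["score"],2))
    if n: 
        for r in env.trace(f,"finial_center")[:4]:
            ys,xs=np.nonzero(r["mask"]); print("mask",xs.min(),xs.max(),ys.min(),ys.max(),round(r["score"],2))
s=env.read_state();print(s["clock"],s["position"],s["tool_rot"])
E
```

```text
top [ 0.358 -0.023  0.817] [ 11.30276592   0.58142511 -91.68085686] 443.0851159227702 [-0.14577413  0.          0.          0.          0.        ]
finial_center [ 0.371 -0.065  0.037] 0.84
finial_center [0.302 0.163 0.036] 0.79
finial_center [0.478 0.082 0.058] 0.62
finial_center [ 0.672 -0.069  0.033] 0.55
wheel_center [ 0.523 -0.197  0.062] 0.56
plaque_center [0.599 0.242 0.036] 0.55
mask 293 325 267 302 0.94
mask 158 194 310 345 0.78
mask 292 321 103 135 0.77
mask 209 240 207 240 0.65
side [ 0.085 -0.689  0.693] [ 52.15969409   0.88281984 -31.37793066] 523.4248461902839 [-0.14961725  0.          0.          0.          0.        ]
finial_center [ 0.668 -0.086  0.032] 0.76
finial_center [ 0.369 -0.08   0.034] 0.71
finial_center [0.297 0.161 0.034] 0.68
finial_center [0.475 0.072 0.05 ] 0.64
wheel_center [ 0.517 -0.214  0.064] 0.77
rosette_center [0.616 0.103 0.036] 0.57
plaque_center [0.588 0.237 0.036] 0.56
plaque_center [0.615 0.104 0.033] 0.19
mask 238 268 180 213 0.95
mask 361 391 194 226 0.95
mask 145 171 193 224 0.78
mask 226 255 247 283 0.66
0.6 [0.27899887 0.55923101 0.22255613] [ 1.79999657e+02  7.45017594e-04 -2.65185474e+01]
```

View pics/top0.png

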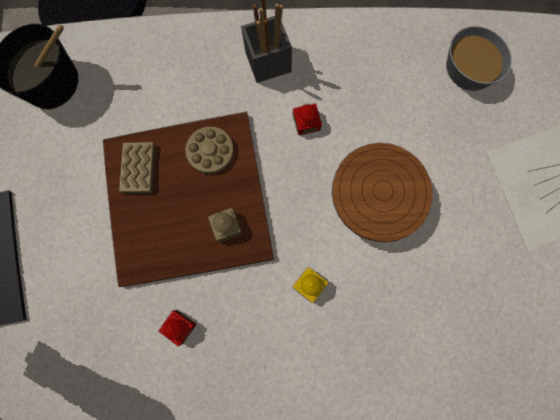

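View pics/side0.png

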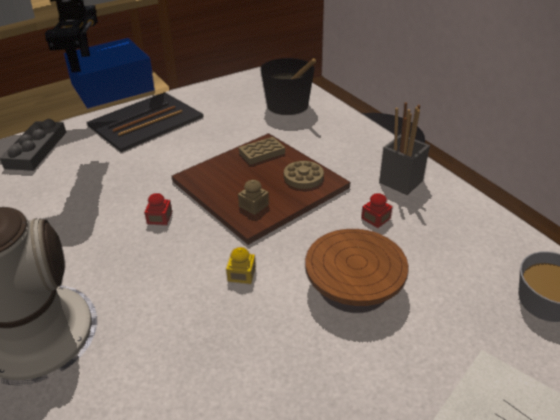

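Four finial-shaped pieces show in the top image: red (307,119), red (177,328), yellow (310,285) and clay-coloured (224,224). Only the clay-coloured one stands on the drying board, so it fits; the wheel is at (382,192). I'll move above it and confirm with the wrist camera.

Run:
```python
from workcell import env
import cv2,numpy as np
env.goto([0.45,0.077,0.27],[180,0,-26.5])
f=env.grab_frame("wrist"); np.save("w.npy",f,allow_pickle=True)
print(f["position"],f["orientation"],f["fx"],f["cx"],f["cy"],f["D"])
for r in env.search_frame(f,"finial_center")[:4]: print(np.round(r["xyz"],3),round(r["score"],2))
for r in env.trace(f,"finial_center")[:2]:
    ys,xs=np.nonzero(r["mask"]); print("mask",xs.min(),xs.max(),ys.min(),ys.max(),round(r["score"],2))
t=cv2.imread("pics/top0.png")[190:260,190:260]
a=np.hstack([f["image"],cv2.resize(t,(240,240),interpolation=cv2.INTER_CUBIC).copy() if 0 else np.vstack([cv2.resize(t,(240,240),interpolation=cv2.INTER_CUBIC),np.zeros((180,240,3),np.uint8)])])
cv2.imwrite("pics/w1.png",a)
s=env.read_state();print(s["clock"],s["position"],s["joint_positions"])
```

```text
[0.52292733 0.04135494 0.43129248] [-1.70005460e+01  5.04258242e-03 -1.16394598e+02] 363.1912047244225 281.67767537768765 211.00761747849256 [-0.06411309  0.          0.          0.          0.        ]
[0.318 0.159 0.024] 0.97
[ 0.377 -0.058  0.038] 0.93
[0.484 0.081 0.057] 0.84
mask 235 294 124 184 0.93
mask 251 288 283 300 0.87
2.6167 [0.45011926 0.07768715 0.26980017] [ 3.02698289e+01  3.36390745e+00 -1.72152619e+01 -4.88570747e-04
 -6.94432323e+01  3.32976450e+01]
```

View pics/w1.png

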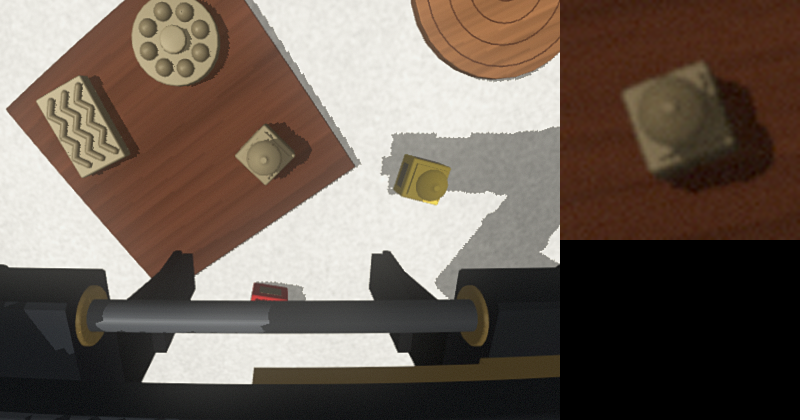

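The wrist view confirms the clay-coloured finial, with its plinth centred near (265,155), square corners at (235,157), (264,124), (294,156) and (264,184), and the onion knob on top. The red (268,292) and yellow (423,180) look-alikes stand off the board. Next I'll fit models to the outlines of the finial and the wheel.

```bash
cat > h.py <<'E'
import numpy as np,cv2
from scipy.spatial.transform import Rotation as R
from scipy.optimize import minimize
def proj(f,P):
    Rc=R.from_euler("xyz",f["orientation"],degrees=True).as_matrix()@np.diag([1.,-1,-1])
    K=np.array([[f["fx"],0,f["cx"]],[0,f["fy"],f["cy"]],[0,0,1.]])
    rv=cv2.Rodrigues(Rc.T)[0]
    return cv2.projectPoints(np.asarray(P,float),rv,-Rc.T@np.asarray(f["position"]),K,np.array(f["D"],float))[0][:,0]
def fillm(uvs,s=4):
    m=np.zeros((420*s,560*s),np.uint8)
    for uv in uvs: cv2.fillConvexPoly(m,cv2.convexHull(np.round((uv+.5)*s).astype(np.int32)),1)
    return m>0
def iou(m,mask,s=4):
    M=np.kron(mask,np.ones((s,s),bool)); return (m&M).sum()/(m|M).sum()
def finial(p,z0,h=.023):
    x,y,a=p; c,s=np.cos(a),np.sin(a)
    b=np.array([[i*h,j*h,k] for i in(-1,1) for j in(-1,1) for k in(0,.034)])
    t=np.linspace(0,2*np.pi,24)
    k=np.array([[.018*np.sin(v)*np.cos(u),.018*np.sin(v)*np.sin(u),.049+.015*np.cos(v)] for u in t for v in np.linspace(0,np.pi,9)])
    return [q@np.array([[c,s,0],[-s,c,0],[0,0,1]])+[x,y,z0] for q in(b,k)]
def fit(views,model,p0,step):
    g=lambda p:-np.mean([iou(fillm([proj(f,q) for q in model(p)]),m) for f,m in views])
    sim=np.vstack([p0]+[np.array(p0)+np.eye(len(p0))[i]*step[i] for i in range(len(p0))])
    r=minimize(g,p0,method="Nelder-Mead",options=dict(initial_simplex=sim,maxfev=150)); return r.x,-r.fun
E
python3 - <<'E'
from workcell import env
from h import *
vs=[];ws=[]
for n in("top","side","wrist"):
    f=env.grab_frame(n)
    c=proj(f,[[.478,.078,.05]])[0]
    for r in env.trace(f,"finial_center"):
        ys,xs=np.nonzero(r["mask"])
        if np.hypot(xs.mean()-c[0],ys.mean()-c[1])<12: vs.append((f,r["mask"]));print(n,"finial",r["mask"].sum());break
    if n!="wrist":
        t=env.trace(f,"wheel_center"); print(n,"wheel traces",len(t))
        h=cv2.cvtColor(f["image"],cv2.COLOR_BGR2HSV)
        m=((h[...,0]<18)&(h[...,1]>110)&(h[...,2]>50)).astype(np.uint8)
        m=cv2.morphologyEx(m,cv2.MORPH_CLOSE,np.ones((7,7)))
        k,l,st,ce=cv2.connectedComponentsWithStats(m)
        u=proj(f,[[.52,-.205,.06]])[0].astype(int); L=l[u[1],u[0]]
        ws.append((f,l==L)); print(st[L])
a=np.linspace(0,2*np.pi,60)
disc=lambda p:[np.array([[p[0]+.09*np.cos(t),p[1]+.09*np.sin(t),z] for t in a for z in(.06,.06-abs(p[2]))])]
for S in [vs]+[[v] for v in vs]:
    p,q=fit(S,lambda p:finial(p,.018),[.478,.078,.3],[.006,.006,.3]); print("fin",np.round(p[:2],4),np.degrees(p[2])%90,q)
for S in (ws,ws[:1],ws[1:]):
    print("wheel",*fit(S,disc,[.52,-.205,.015],[.006,.006,.008]))
E
```

```text
top finial 442
top wheel traces 1
[ 333  143   99   99 7683]
side finial 696
side wheel traces 2
[ 306  193  102  113 6890]
wrist finial 1938
fin [0.4816 0.0828] 18.58610958851357 0.7709728419377818
fin [0.4864 0.0843] 23.006096726904886 0.5667067789811472
fin [0.4779 0.0842] 11.832589766485734 0.8670353637638262
fin [0.4818 0.0821] 20.045583997210006 0.9439343562212122
wheel [ 0.52928538 -0.19908963  0.00972688] 0.9118498456384623
wheel [ 5.29964145e-01 -1.98033162e-01  2.04083649e-06] 0.977775302177909
wheel [ 0.52602144 -0.20023054  0.00640563] 0.8641433065855987
```

Wrist fit gives the finial at (0.482, 0.082) with yaw of about 20° (IoU 0.94). The top-view disc fit gives the wheel at (0.530, -0.198) (IoU 0.98). The side finial fit agrees to within 5 mm. The top finial mask was partial, so I ignore it. Now the grasp.

Run:
```python
from workcell import env
import numpy as np,cv2
o=[180,0,-70.2]; x,y=.4818,.0821
env.gripper_to(1.0,25)
env.goto([x,y,.16],o)
hit=env.move_straight([x,y,.024],rate=.1,force_limit=8)
s=env.read_state();print(hit,s["clock"],s["position"],s["force"])
if not hit:
    env.gripper_to(0.0,25)
    s=env.read_state();print(s["opening"],s["opening"]*87,s["finger_force"],s["force"],s["position"])
    env.move_straight([x,y,.034],rate=.04)
    env.move_straight([x,y,.20],rate=.15)
    s=env.read_state();print(s["clock"],s["opening"],s["finger_force"],s["force"])
    f=env.grab_frame("side");w=env.grab_frame("wrist")["image"]
    u=f["image"][100:300,130:420]
    cv2.imwrite("pics/g.png",np.hstack([cv2.resize(u,(435,300)),cv2.resize(w,(365,300))]))
```

```text
False 5.475 [0.48220814 0.08229824 0.02452949] [0.14673536 0.41489828 0.42243203]
0.5283539364957308 45.96679247512858 24.97591111343354 [-0.73290915 -0.04601246  1.07030974] [0.48155833 0.08197979 0.02396222]
7.9 0.5290843393093749 24.976460938341916 [-0.5394596   0.47183131 -2.31811639]
```

View pics/g.png

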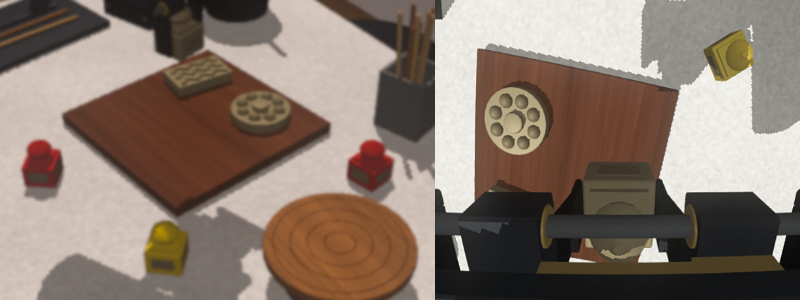

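Opening is 46 mm, equal to the plinth width, so it is held. The wrist view shows the plinth face at about (620,190), square between the fingers, and the bystanders haven't moved. Before placing, I'll check the in-hand pose and look at the wheel from closer.

Run:
```python
from workcell import env
from h import *
env.goto([.50,-.10,.22],[180,0,-70.2])
s=env.read_state();print(s["clock"],s["position"],s["opening"],s["finger_force"])
f=env.grab_frame("wrist"); im=f["image"].copy()
x,y,z=s["position"]
for b in finial([x,y,np.radians(19.8)],.018+z-.024):
    cv2.polylines(im,[cv2.convexHull(np.round(proj(f,b)).astype(np.int32))],True,(0,255,0),1)
a=np.linspace(0,2*np.pi,80)
for r in(.09,):
    cv2.polylines(im,[np.round(proj(f,[[.53+r*np.cos(t),-.198+r*np.sin(t),.06] for t in a])).astype(np.int32)],True,(255,0,0),1)
cv2.circle(im,tuple(np.round(proj(f,[[.53,-.198,.06]])[0]).astype(int).tolist()),2,(255,0,0),-1)
cv2.imwrite("pics/w2.png",im)
for r in env.search_frame(f,"wheel_center")[:2]: print(r)
```

```text
8.7667 [ 0.49978273 -0.10022491  0.21953232] 0.527403679251624 24.976668069139123
{'xyz': [0.5241, -0.1924, 0.0598], 'score': 0.75}
```

View pics/w2.png

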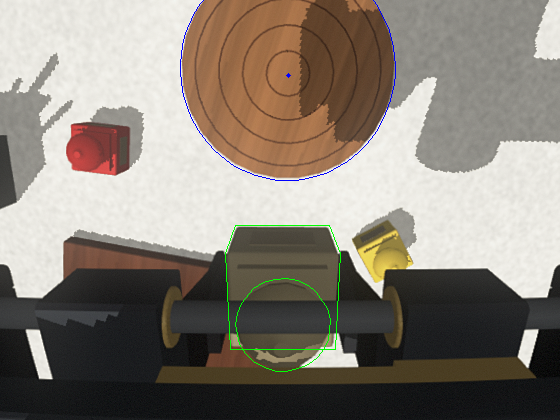

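The overlay matches. The wheel circle and its middle (288,75) fall on the rim and rings within about 1 px, and the held finial's outline (227–339, from row 226) agrees with an upright, centred grasp. Placing now.

Run:
```python
from workcell import env
import numpy as np,cv2
x,y=.530,-.198
env.move_straight([x,y,.20],rate=.15)
env.move_straight([x,y,.078],rate=.1)
env.dwell(.3)
hit=env.move_straight([x,y,.060],rate=.015,force_limit=4)
s=env.read_state();print(hit,s["clock"],s["position"],s["force"],s["opening"])
f=env.grab_frame("side");cv2.imwrite("pics/p.png",cv2.resize(f["image"][150:350,250:480],(690,600),interpolation=cv2.INTER_CUBIC))
```

```text
True 12.1833 [ 0.52994563 -0.197979    0.0659811 ] [-0.1052769   0.26683522  5.51543101] 0.5275067869502054
```

View pics/p.png

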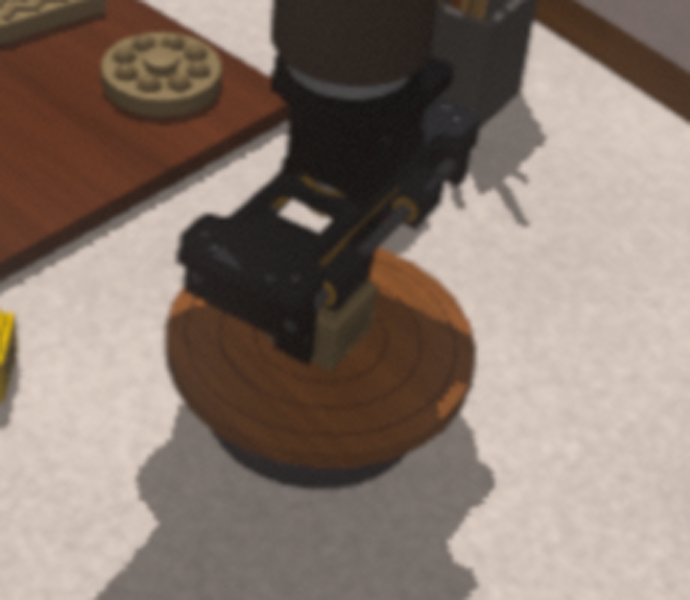

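Contact came at TCP z = 0.066, exactly as predicted, and the picture shows the plinth (345,325) on the wheel's inner rings. Releasing and backing off.

Run:
```python
from workcell import env
import numpy as np,cv2
from h import *
x,y=.530,-.198
env.gripper_to(0.9)
env.move_straight([x,y,.20],rate=.1)
env.goto([.45,.0,.30],[180,0,-70.2])
s=env.read_state();print(s["clock"],s["force"],s["finger_force"])
f=env.grab_frame("top");g=env.grab_frame("side")
I=[]
for k in(f,g):
    im=k["image"].copy()
    p=proj(k,[[x,y,.09]])[0].astype(int)
    for r in env.trace(k,"finial_center"):
        ys,xs=np.nonzero(r["mask"])
        if np.hypot(xs.mean()-p[0],ys.mean()-p[1])<25: print("fit",fit([(k,r["mask"])],lambda q:finial(q,.06),[x,y,.34],[.005,.005,.1]));break
    u=im[max(p[1]-70,0):max(p[1]-70,0)+140,p[0]-90:p[0]+90]; I.append(cv2.resize(u,(390,303),interpolation=cv2.INTER_CUBIC))
cv2.imwrite("pics/e.png",np.hstack(I))
```

```text
15.5083 [0.29722217 0.17587101 0.02712003] 0.0
fit (array([ 0.53027515, -0.19847385,  0.42277396]), np.float64(0.8789764868603043))
fit (array([ 0.528139  , -0.19662084,  0.37254197]), np.float64(0.9494293047894709))
```

View pics/e.png

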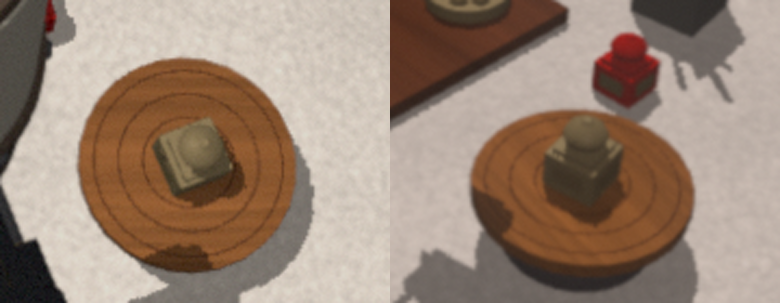

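The finial stands upright on the middle of the wheel, at crop pixels (195,155) and (583,170), within about 2 mm of centre, and the arm is clear.

```bash
python3 -c "
from workcell import env
print(env.close_job())"
```

```text
the job is handed in; nothing more can be done
None
```

The clay finial stands upright on the banding wheel, within about 2 mm of its middle by the final camera fits; it was gripped at 25 N a finger, set down with about 5.5 N, and the job was handed in at about 16 s with the arm clear.

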